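Bed a feed roller in V-blocks against the end stop and clamp it

TASK

Take the feed roller from its wooden stand and lower it gently into the pair of steel V-blocks on the jig, a little short of the end stop, pressing it lightly down on both V's before you let it go so that it beds and centres itself. Then slide it along the V's until its shaft end bears lightly but definitely against the tip of the stop screw, without pushing the screw out of its setting, and finally swing the hinged hold-down arm over and press it down on the shaft so that it stays clamped there. Force nothing, and leave the bearing, the offcut and the wrench beside the work where they are.

Things in the scene. Friction and masses are not known exactly. Their poses are not given: they have to be found in the camera images.
- roller: Feed roller, 0.45 to 0.7 kg: black rubber drum 44 mm in diameter, 80 mm long, in the middle of a steel shaft 24 mm in diameter, 200 mm long overall (60 mm bare at each end). Both ends alike. Origin at its middle, on its axis; y along the shaft. Starts lying level in the wooden stand, axis 50 mm above the bench, the drum free between the stand's blocks.
- stand: Fixed wooden roller stand: base board 90 x 190 x 12 mm with two notched blocks 20 mm thick, 60 mm wide and 53 mm high, centred 74 mm either side of the middle along its y axis. Origin at the centre of its underside. The roller lies in the notches along the stand's y axis.
- jig: Clamping jig, fixed to the bench: aluminium base plate 100 mm (x) by 330 mm (y) by 12 mm. Origin at the centre of its underside. Its y axis is the line of the V's, from the hold-down arm's grey post at the -y end to the end stop at the +y end. All parts of the jig turn with it. Sliding the loose roller along the V's takes some 3 to 7 N.
- vblocks: Pair of steel 90 degree V-blocks on the jig; origin and axes as the jig's. Each 60 mm wide (x), 24 mm thick (y), 63 mm high, at y = -74 and +74 mm; V's open upward, mouth 40 mm wide, rigid. A bedded roller's axis is at x = 0, 60 mm above the bench. 124 mm free between the blocks for drum and fingers. Lower the roller with its middle at about y = -10 mm, clear of the stop. Press with under 20 N.
- stop: End stop of the jig; origin and axes as the jig's. Plate 44 mm wide, 78 mm high at y = 130 to 142 mm, with a 12 mm stop screw through it at height 60 mm, tip towards -y. The tip is set anywhere from y = 100 to 116 mm, not measured: the roller's middle is then at 0 to 16 mm. It is only lightly locked: over about 14 N shifts it and spoils the setting. Find it by feel.
- clamp (a joint): Angle (rad) of the jig's hinged hold-down arm: 0 = level with its pad on a bedded roller's shaft; grows as it swings up and away; starts at 1.5 to 1.8, about upright. Stiff hinge (0.22 N m): it stays where it is left. Close it by pushing its outer side (away from the V's) over towards the roller and then down, some 70 mm from the hinge; then press down on it with 8 to 20 N.
- clamp_hinge (a point): Middle of the hold-down arm's hinge, 84 mm above the bench at the jig's x = 0, y = -138 mm; the hinge axis is the jig's x. The arm is a steel bar 26 mm wide, 10 mm thick, centred on the hinge axis, reaching 86 mm from it; its round black pad, 60 mm from the hinge, comes down on the shaft over the -y V-block.
- clamp_end (a point): Middle of the free end of the hold-down arm, 86 mm from its hinge.
- bearing: Loose steel ball bearing ring, 42 mm in diameter, 12 mm high, lying beside the jig. Leave alone.
- offcut: Loose aluminium round offcut standing up, 32 mm in diameter, 55 mm high, beside the jig. Leave alone.
- wrench: Loose wrench, 170 mm long, lying beside the stand. Leave alone.
Mind the look-alikes: they are no part of the job. What is shaped like the roller but blue or pink is not meant.

How it is judged:
By the outcome, as a careful person would: the job done as asked, in the order asked, and still so for the second after the job is handed in, with the robot touching nothing.
It also fails if it takes over 72 s, if anything falls off the work surface, if the arm or the gripper's body presses on something with over 40 N, if the wrist force passes 120 N, or if a joint passes its speed limit or range.

ROBOT

A 6-joint arm with a two-finger parallel gripper is mounted at the origin on the work surface. World frame = base frame: x ahead of the robot, y to its left, z up, the work surface at z = 0. Lengths are in m, angles in rad, forces in N, time in s.
With the tool pointing down it reaches from about 0.3 to 0.95 m from the base axis. Payload 3.1 kg.
Tool frame: the origin (TCP) lies at the very end of the fingers, on their centre line; the grasp point (between the pads) lies 19 mm behind it; z points along the fingers, y is the line along which they close (so a half turn about z gives the same grasp; the last joint's range is limited). The gripper opens to 85 mm and grips with 20 to 120 N. Pads are 22 mm wide; open, the fingers measure 114 mm over their backs; the gripper's body (76 mm by 85 mm) begins 54 mm behind the grasp point. The pads swing forward as they close: fully open they stand 13 mm farther back than shut.
Start: joints at [1.255, 0.308, 1.634, -0, 1.2, -0.07], TCP at [0.152, 0.606, 0.231] pointing down, gripper open.
Joint ranges: [-3.06, 3.06], [-0.79, 1.96], [0.05, 2.63], [-1.19, 4.34], [0.05, 2.64], [-2.94, 2.94]. Speed limits (rad/s): [2.79, 2.79, 3.14, 3.14, 3.14, 3.14].

INTERFACE

Orientations are given as a rotation vector (axis times angle).
In Python, from plant import telemetry, viewer, ticket gives the robot as it stands. The module is installed in compiled form; this text tells all that it offers.
- The arm moves only by the shell command python3 -m creep 'ROWS' [OPENING] [FORCE]. ROWS is a JSON object whose one key "plan" holds one flat list of numbers, 4 for each row, row after row: the shift along the tool's x, y, z in mm, then the turn about the tool's z in degrees. A call has exactly 10 rows; each row shifts and turns the commanded pose from where the row before left it, along the tool's axes as they then stand; what a row does not reach is not made up. A row lasts 1/8 s, in which the tool goes at most 62.5 mm and 10.7 degrees, less where a joint would pass 70% of its speed; a pose out of reach is approached as far as the arm can. A call is refused whole if a number of a shift passes 62.5 or a number of a turn 10.7, either way. A call with a gripper value outside its range is refused whole. OPENING is the finger opening in mm, from 0 to 85.4, set as the call begins (- or left out, the last holds). The fingers move at their own pace and stop on an object; FORCE is the grip in N (left out, the last holds). Time passes only in rows, so rows that do not move let the fingers close, or fill a call up. It gives the time, the measured TCP pose, the force, the opening and the grip force at its end, in the units of the state.
- telemetry.sense(): the state, without advancing time (a new reading comes with each control period).
- viewer.read_camera(name): name is "scene" or "top"; returns a dict with "pixels" (420x560x3 uint8, red, green, blue), "fx", "fy", "cx", "cy" (pixels), "T" (4x4, takes a point from camera to world coordinates). Camera axes: x right, y down, z forward; pixel columns grow to the right and rows downward; lengths in m; the calibration is good to about 2 mm. A picture is of the moment at which its call begins. There is no depth.
- ticket.hand_in(): hands the job in; it is judged then, once.
Trained networks look in a picture, given as the dict that the camera call returned (one of the last four; its "shot" number tells which), for a name from the list of things; names that differ only in an ending like _2 or _b are one class to them, and where a whole thing is asked for, a point or a joint stands for the part that bears it (a point fixed in the world has none). Each returns a list of dicts, best first, with "confidence" (0 to 1); they miss things now and then, are a little off and sometimes report something else, mostly with a low value. They report only what shows in the picture. A call takes as long as a camera call. They do not tell look-alikes from the thing itself.
- viewer.recognise(name, picture): "box" ([left, top, right, bottom] in pixels, round what is visible of it).
The state is a dict: "time": time; "q": joint angles; "joint_vel": joint speeds; "joint_torque": joint torques, N m; "tool_pos": TCP position; "eef_rot": TCP orientation; "wrist_force": force on the tool from outside, world axes, zero at the start; "torque": the same for the moment, N m; "gripper_width": finger opening in m; "gripper_force": force on a finger pad.
Only numpy, scipy, OpenCV 4.12 (cv2) and the standard library are available. Lean on these libraries where they do the work, as an engineer would, in place of code of your own. Each camera call takes 0.05 s, during which the arm holds its last target. There are 200 camera calls.

## Working session

There is one attempt and no reset: what is moved stays moved. The work goes in short steps, Python scripts to look and compute and a shell command to move; the robot and the scene stay as the last step left them, time stands still between calls to the robot, and variables do not carry over. Pictures are saved under pics/ and viewed, at most 10 in all, crops included, and the job is handed in when it is done.

```bash
mkdir -p pics
cat > h.py <<'E'
from plant import telemetry, viewer, ticket
import numpy as np, cv2
def shot(n,fn=None):
    p=viewer.read_camera(n)
    if fn: cv2.imwrite('pics/'+fn,p['pixels'][:,:,::-1])
    return p
def proj(p,X):
    X=np.atleast_2d(X);T=np.linalg.inv(p['T']);c=X@T[:3,:3].T+T[:3,3]
    return np.c_[p['fx']*c[:,0]/c[:,2]+p['cx'],p['fy']*c[:,1]/c[:,2]+p['cy']]
def ray(p,uv):
    d=np.array([(uv[0]-p['cx'])/p['fx'],(uv[1]-p['cy'])/p['fy'],1]);return p['T'][:3,3],p['T'][:3,:3]@d
def atz(p,uv,z):
    o,d=ray(p,uv);return o+d*(z-o[2])/d[2]
def tri(pa,ua,pb,ub):
    A=[];b=[]
    for p,u in((pa,ua),(pb,ub)):
        o,d=ray(p,u);d=d/np.linalg.norm(d);M=np.eye(3)-np.outer(d,d);A.append(M);b.append(M@o)
    return np.linalg.lstsq(np.vstack(A),np.hstack(b),rcond=None)[0]
E
python3 - <<'E'
from h import *
np.set_printoptions(precision=4,suppress=True)
for n in('top','scene'):
    p=shot(n,n+'1.png');print(n,p['fx'],p['cx'],p['cy'],p['T'])
    for k in('roller','stand','jig','vblocks','stop','clamp','bearing','offcut','wrench'):
        print(k,[(np.round(d['box']),round(d['confidence'],2)) for d in viewer.recognise(k,p)][:3])
print(telemetry.sense())
E
```

```text
top 458.7908557998732 282.6769361968503 211.20759288606416 [[ 0.0222 -0.9908  0.1334  0.3376]
 [-0.9997 -0.0215  0.0063  0.0156]
 [-0.0034 -0.1335 -0.991   1.0996]
 [ 0.      0.      0.      1.    ]]
roller [(array([149., 285., 228., 336.]), 0.63), (array([363., 281., 440., 336.]), 0.63), (array([176., 161., 206., 248.]), 0.61)]
stand [(array([169., 162., 225., 248.]), 0.84), (array([338., 145., 356., 164.]), 0.36)]
jig [(array([281., 179., 444., 218.]), 0.74)]
vblocks [(array([318., 187., 399., 215.]), 0.98), (array([219., 177., 244., 247.]), 0.52), (array([336., 142., 354., 163.]), 0.49)]
stop [(array([278., 186., 310., 205.]), 0.51)]
clamp [(array([420., 183., 446., 203.]), 0.77)]
bearing [(array([338., 146., 354., 163.]), 0.72)]
offcut [(array([339., 240., 353., 255.]), 0.64)]
wrench [(array([217., 176., 246., 245.]), 0.95)]
scene 543.7613410710857 263.83491880317297 202.1191751176236 [[ 0.038   0.5367 -0.8429  1.428 ]
 [ 0.9993 -0.0175  0.0339 -0.0472]
 [ 0.0034 -0.8436 -0.537   0.6983]
 [ 0.      0.      0.      1.    ]]
roller [(array([367., 191., 389., 255.]), 0.71), (array([
[... 290 characters left out ...]
250.]), 0.68)]
clamp [(array([109., 179., 127., 230.]), 0.6)]
bearing [(array([192., 277., 214., 293.]), 0.66)]
offcut [(array([202., 196., 220., 221.]), 0.92)]
wrench [(array([326., 218., 344., 264.]), 0.9)]
{'time': 1.0, 'q': array([ 1.2553,  0.3081,  1.6338,  0.    ,  1.1997, -0.0697]), 'joint_vel': array([ 0.0001,  0.0003, -0.0028, -0.001 , -0.0007,  0.0001]), 'joint_torque': array([  0.001 , -41.5291, -27.7094,  -0.    ,   0.0005,  -0.    ]), 'tool_pos': array([0.1521, 0.6062, 0.2313]), 'eef_rot': array([-0.3851, -3.1179, -0.    ]), 'wrist_force': array([ 0.0817, -0.1325,  0.474 ]), 'torque': array([ 0.0054, -0.0462,  0.0064]), 'gripper_force': 0.0, 'gripper_width': 0.08568443633661395}
```

Run:
```python
import cv2,numpy as np
a=cv2.imread('pics/top1.png')[135:345,140:450]
cv2.imwrite('pics/top1c.png',cv2.resize(a,None,fx=2.58,fy=2.58,interpolation=cv2.INTER_CUBIC))
a=cv2.imread('pics/scene1.png')[150:300,100:410]
cv2.imwrite('pics/scene1c.png',cv2.resize(a,None,fx=2.58,fy=2.58,interpolation=cv2.INTER_CUBIC))
```

```text
(no output)
```

View pics/top1c.png

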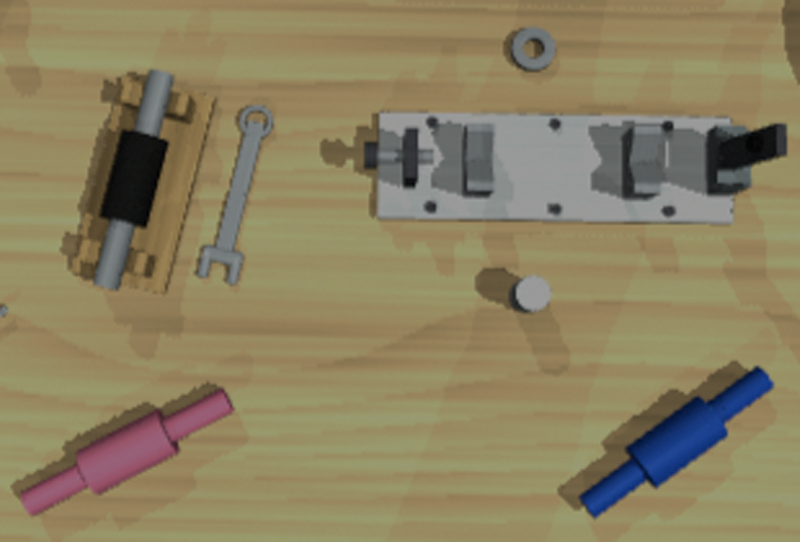

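View pics/scene1c.png

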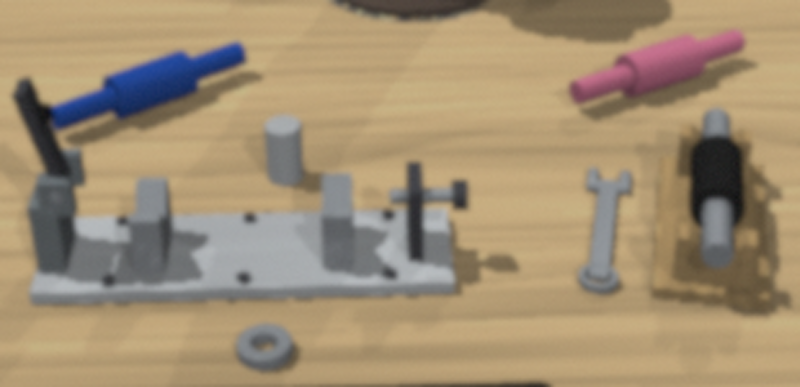

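The black roller lies in the stand (top crop drum centre about 134,178; shaft ends at 160,72 and 107,286), with the jig at crop x 378–733, stop end to the left (+y) and the arm upright at the right. I'll fit models to both views.

```bash
cat > fit.py <<'E'
from h import *
from scipy.optimize import minimize
S=4
def hullmask(p,parts,shape):
    m=np.zeros(shape,np.uint8)
    for X in parts:
        h=cv2.convexHull(((proj(p,X)+.5)*S*16).astype(np.int32).reshape(-1,1,2)); cv2.fillConvexPoly(m,h,1,shift=4)
    return m
def box(cx,cy,z0,z1,wx,wy): return np.array([[cx+a*wx/2,cy+b*wy/2,z] for a in(-1,1) for b in(-1,1) for z in(z0,z1)])
def cyl(r,y0,y1): 
    t=np.linspace(0,2*np.pi,40); return np.vstack([np.c_[r*np.cos(t),0*t+y,r*np.sin(t)] for y in(y0,y1)])
def pose(X,v,z=0):
    c,s=np.cos(v[2]),np.sin(v[2]); return X@np.array([[c,s,0],[-s,c,0],[0,0,1]])+[v[0],v[1],z]
def fit(views,parts,x0,steps,withz):
    # views: (pic, mask0/1 upsampled, ignore)
    def f(v,det=False):
        e=[]
        for p,m,ig in views:
            q=hullmask(p,[pose(X,v,v[3] if withz else 0) for X in parts],m.shape)
            e.append(np.sum((q!=m)&~ig)/np.sum(q))
        return e if det else sum(e)
    b=None
    for s in(1,.3):
        sim=np.vstack([x0]+[np.array(x0)+np.eye(len(x0))[i]*steps[i]*s for i in range(len(x0))])
        r=minimize(f,x0,method='Nelder-Mead',options=dict(initial_simplex=sim,xatol=1e-5,fatol=1e-5,maxiter=300)); x0=r.x
    return r.x,f(r.x,True)
def up(a): return cv2.resize(a,None,fx=S,fy=S,interpolation=cv2.INTER_CUBIC)
E
cat > m1.py <<'E'
from fit import *
np.set_printoptions(precision=4,suppress=True)
T=shot('top');C=shot('scene')
# roller drum
dv=[];jv=[];out=[]
for p,win,jw,ign in((T,(165,155,215,255),(275,170,450,225),[(415,170,450,225),(275,170,286,225)]),(C,(355,185,400,265),(100,205,285,275),[(100,150,130,265),(250,205,285,262)])):
    u=up(p['pixels']);h=cv2.cvtColor(u,cv2.COLOR_RGB2HSV)
    w=np.zeros(u.shape[:2],bool);w[win[1]*S:win[3]*S,win[0]*S:win[2]*S]=1
    m=((h[...,2]<50)&w).astype(np.uint8)
    n,l,st,_=cv2.connectedComponentsWithStats(m);m=(l==1+np.argmax(st[1:,4])).astype(np.uint8)
    dv.append((p,m,~w))
    w=np.zeros(u.shape[:2],bool);w[jw[1]*S:jw[3]*S,jw[0]*S:jw[2]*S]=1
    mj=((h[...,1]<60)&w).astype(np.uint8)
    mj=cv2.morphologyEx(mj,cv2.MORPH_CLOSE,np.ones((13,13),np.uint8))
    ig=~w
    for a in ign: ig[a[1]*S:a[3]*S,a[0]*S:a[2]*S]=1
    jv.append((p,mj,ig))
    d=u.copy();d[m>0]=[255,0,0];d[(mj>0)]=d[(mj>0)]//2+[0,120,0];out.append(d)
g=atz(T,(140+134/2.58,135+178/2.58),.06)
e1=atz(T,(140+160/2.58,135+72/2.58),.05);e2=atz(T,(140+107/2.58,135+286/2.58),.05)
yw=np.arctan2(-(e1-e2)[0],(e1-e2)[1]);print('ends',e1,e2,np.linalg.norm(e1-e2),yw)
r,e=fit(dv,[cyl(.022,-.04,.04)],[g[0],g[1],yw,.05],[.006,.006,.05,.006],True);print('roller',r,e)
c=[atz(T,(140+a/2.58,135+b/2.58),.012) for a,b in((378,112),(730,117),(733,224),(377,219))];print(np.array(c))
j0=np.mean(c,0);y0=np.arctan2(-(c[0]-c[1])[0],(c[0]-c[1])[1])
parts=[box(0,0,0,.012,.1,.33)]+[box(0,s*.074,.012,.063,.06,.024) for s in(-1,1)]+[box(0,.136,0,.078,.044,.012)]
for nm,vv in(('both',jv),('top',jv[:1]),('scene',jv[1:])):
    j,e=fit(vv,parts,[j0[0],j0[1],y0],[.006,.006,.03],False);print('jig',nm,j,e)
    if nm=='both': J=j
np.save('rj.npy',[r,list(J)+[0]])
for d,p in zip(out,(T,C)):
    for q,X in [((0,255,255),pose(cyl(.022,-.04,.04),r,r[3]))]+[((255,0,255),pose(X,J)) for X in parts]:
        cv2.polylines(d,[cv2.convexHull(((proj(p,X)+.5)*S).astype(np.int32))],True,q,1)
a=out[0][150*S:260*S,160*S:450*S];b=out[1][180*S:280*S,100*S:410*S]
a=cv2.resize(a,(800,303));b=cv2.resize(b,(800,258));cv2.imwrite('pics/ov.png',np.vstack([a,b])[:,:,::-1])
E
python3 m1.py
```

```text
ends [0.5889 0.2137 0.05  ] [0.3939 0.2519 0.05  ] 0.19870798520802108 -1.7639061031013308
roller [ 0.4909  0.2326 -1.77    0.0528] [np.float64(0.08743506207625253), np.float64(0.39875207986688854)]
[[ 0.5641  0.015   0.012 ]
 [ 0.5664 -0.314   0.012 ]
 [ 0.4658 -0.3149  0.012 ]
 [ 0.4633  0.0138  0.012 ]]
jig both [ 0.517  -0.1525  0.0052] [np.float64(0.016544534260028707), np.float64(0.07188311893216649)]
jig top [ 0.5173 -0.1492  0.0073] [np.float64(0.006057595749964907)]
jig scene [ 0.5155 -0.1538  0.009 ] [np.float64(0.05726184827877063)]
```

View pics/ov.png

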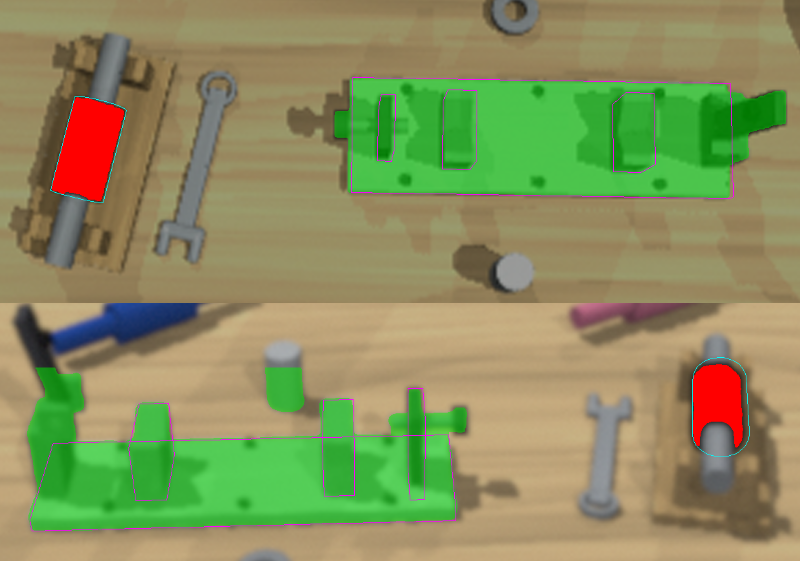

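Fits agree: roller at about (0.491, 0.2325), axis z about 0.05, heading −11.2°. Jig at about (0.517, −0.151), yaw about 0.4°. Moving above the roller.

```bash
python3 -m creep '{"plan":[-46.6,-31.1,0,0,-46.6,-31.1,0,0,-46.6,-31.1,0,0,-46.6,-31.1,0,0,-46.6,-31.1,0,0,-46.6,-31.1,0,0,-46.6,-31.1,0,0,-46.6,-31.1,0,0,-46.6,-31.1,0,0,0,0,0,-2.8]}' 85
python3 - <<'E'
from h import *
from scipy.spatial.transform import Rotation as R
s=telemetry.sense();print(s['time'],s['tool_pos'],R.from_rotvec(s['eef_rot']).as_matrix().round(4).tolist(),s['wrist_force'])
E
```

```text
time: 2.35
tool_pos: [0.4936, 0.2296, 0.2316]
eef_rot: [0.315, 3.124, -0.001]
wrist_force: [-0.3, 1.0, -0.4]
gripper_width: 0.0848
gripper_force: 0.0
2.35 [0.4935896  0.22960595 0.23164111] [[-0.9799, 0.1996, 0.0018], [0.1996, 0.9799, -0.0005], [-0.0019, -0.0002, -1.0]] [-0.3053506   0.98141234 -0.40329864]
```

```bash
python3 -m creep '{"plan":[3.1,2.3,30,0,0,0,35,0,0,0,35,0,0,0,30,0,0,0,20,0,0,0,15,0,0,0,14,0,0,0,12,0,0,0,8,0,0,0,2,0]}' 85
python3 - <<'E'
from h import *
shot('scene','s2.png')
import cv2
a=cv2.imread('pics/s2.png')[100:290,280:480];cv2.imwrite('pics/s2c.png',cv2.resize(a,None,fx=3,fy=3))
E
```

```text
time: 3.6
tool_pos: [0.488, 0.2354, 0.0298]
eef_rot: [-0.309, -3.126, 0.0]
wrist_force: [-0.1, 0.6, -0.2]
gripper_width: 0.085
gripper_force: 0.0
```

View pics/s2c.png

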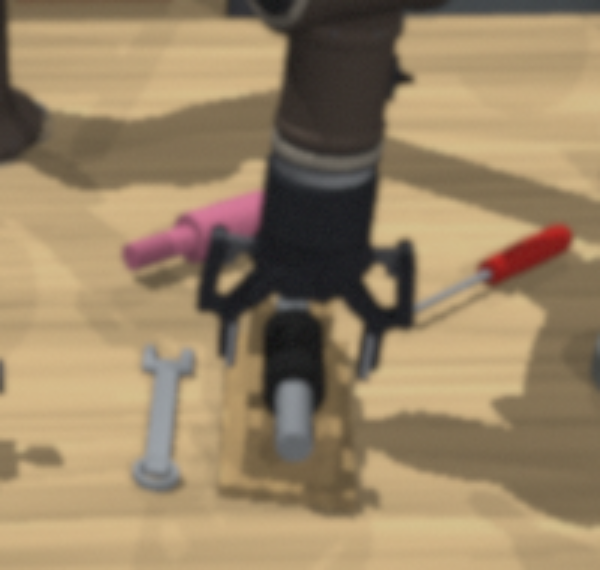

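Fingers straddle the drum (tips at crop x 228 and 370, drum 265–322), slightly off-centre. I'll correct by −3.1/−2.3 mm and close.

```bash
python3 -m creep '{"plan":[-3.1,-2.3,0,0,0,0,0,0,0,0,0,0,0,0,0,0,0,0,0,0,0,0,0,0,0,0,0,0,0,0,0,0,0,0,0,0,0,0,0,0]}' 30 50
```

```text
time: 4.9
tool_pos: [0.4914, 0.2326, 0.0311]
eef_rot: [0.309, 3.125, 0.0]
wrist_force: [-0.1, -2.2, 4.9]
gripper_width: 0.0427
gripper_force: 50.4
```

```bash
python3 -m creep '{"plan":[0,0,-5,0,0,0,-15,0,0,0,-30,0,0,0,-30,10.2,0,0,-20,10.2,0,0,-10,10.2,0,0,0,10.2,0,0,0,10.2,0,0,0,10.2,0,0,0,10.2]}'
```

```text
time: 6.15
tool_pos: [0.4897, 0.2325, 0.1399]
eef_rot: [-2.081, -2.352, 0.002]
wrist_force: [0.5, -0.8, -6.2]
gripper_width: 0.0427
gripper_force: 52.2
```

```bash
python3 -m creep '{"plan":[0,0,0,6.7,0,0,0,0,0,0,0,0,0,0,0,0,0,0,0,0,0,0,0,0,0,0,0,0,0,0,0,0,0,0,0,0,0,0,0,0]}'
python3 - <<'E'
from h import *
from scipy.spatial.transform import Rotation as R
s=telemetry.sense();M=R.from_rotvec(s['eef_rot']).as_matrix()
print(M.round(4).tolist(), np.degrees(np.arctan2(M[1,0],M[0,0])), s['q'])
print('delta tool mm',M.T@(np.array([.517,-.161,s['tool_pos'][2]])-s['tool_pos'])*1000)
E
```

```text
time: 7.4
tool_pos: [0.4908, 0.2327, 0.1403]
eef_rot: [2.209, 2.233, -0.0]
wrist_force: [-1.2, -0.4, -6.5]
gripper_width: 0.0428
gripper_force: 52.2
[[-0.0108, 0.9999, -0.0], [0.9999, 0.0108, -0.0], [-0.0, -0.0, -1.0]] 90.6186299540198 [ 3.62492898e-01  2.59656047e-01  1.89931439e+00 -3.11729905e-05
  9.82641255e-01  3.51713064e-01]
delta tool mm [-3.93913546e+02  2.19416117e+01  1.19777574e-02]
```

```bash
python3 -m creep '{"plan":[-25,2,0,0,-50,3,0,0,-50,3,0,0,-50,3,0,0,-50,3,0,0,-50,3,0,0,-50,2,0,0,-44,2,0,0,-25,1,0,0,0,0,0,0]}'
python3 - <<'E'
from fit import *
rj=np.load('rj.npy');J=[.517,-.151,.0065]
T=shot('top');C=shot('scene');out=[]
parts=[box(0,0,0,.012,.1,.33)]+[box(0,s*.074,.012,.063,.06,.024) for s in(-1,1)]+[box(0,.136,0,.078,.044,.012)]
roll=[cyl(.012,-.1,.1),cyl(.022,-.04,.04)]
s=telemetry.sense()
for p,w in((T,(270,140,470,240)),(C,(90,120,290,290))):
    d=up(p['pixels'])
    for c,X in [((255,0,255),pose(X,J)) for X in parts]+[((0,255,255),pose(X,[s['tool_pos'][0],s['tool_pos'][1],.0065],s['tool_pos'][2]+.019)) for X in roll]:
        cv2.polylines(d,[cv2.convexHull(((proj(p,X)+.5)*S).astype(np.int32))],True,c,1)
    out.append(d[w[1]*S:w[3]*S,w[0]*S:w[2]*S])
a=cv2.resize(out[0],(500,250));b=cv2.resize(out[1],(400,340))
q=np.zeros((595,500,3),np.uint8);q[:250]=a;q[255:595,:400]=b
cv2.imwrite('pics/o3.png',q[:,:,::-1])
E
```

```text
time: 8.65
tool_pos: [0.5175, -0.1632, 0.1406]
eef_rot: [2.212, 2.229, 0.0]
wrist_force: [-0.4, 0.5, -6.5]
gripper_width: 0.0427
gripper_force: 52.2
```

View pics/o3.png

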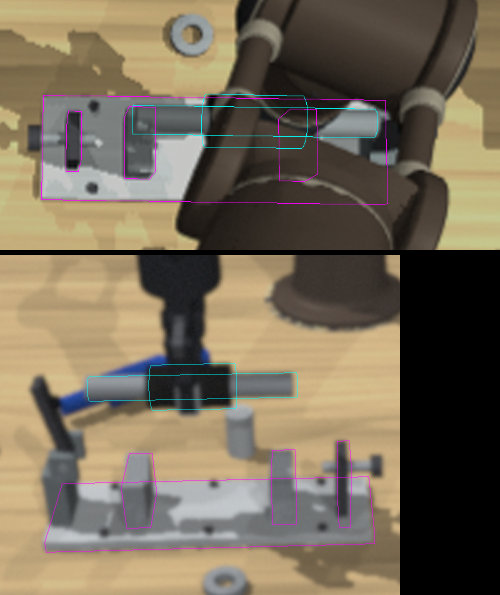

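```bash
python3 -m creep '{"plan":[0,0,15,0,0,0,20,0,0,0,20,0,0,0,15,0,0,0,8,0,0,0,4,0,0,0,3,0,0,0,2,0,0,0,2,0,0,0,0,0]}'
```

```text
time: 10.0
tool_pos: [0.517, -0.1611, 0.0514]
eef_rot: [2.209, 2.233, 0.0]
wrist_force: [0.4, -0.6, -6.8]
gripper_width: 0.0427
gripper_force: 52.2
```

```bash
python3 -m creep '{"plan":[0,0,1,0,0,0,1,0,0,0,1,0,0,0,1,0,0,0,1,0,0,0,1,0,0,0,1,0,0,0,0,0,0,0,0,0,0,0,0,0]}'
```

```text
time: 11.25
tool_pos: [0.5171, -0.1611, 0.0443]
eef_rot: [2.209, 2.233, 0.0]
wrist_force: [0.8, 0.2, -6.3]
gripper_width: 0.0425
gripper_force: 52.2
```

```bash
python3 -m creep '{"plan":[0,0,0.5,0,0,0,0.5,0,0,0,0.5,0,0,0,0.5,0,0,0,0.5,0,0,0,0,0,0,0,0,0,0,0,0,0,0,0,0,0,0,0,0,0]}'
```

```text
time: 12.5
tool_pos: [0.5171, -0.1611, 0.0418]
eef_rot: [2.209, 2.233, 0.0]
wrist_force: [0.7, -0.5, -5.5]
gripper_width: 0.0425
gripper_force: 52.2
```

```bash
python3 -m creep '{"plan":[0,0,0.5,0,0,0,0.5,0,0,0,0,0,0,0,0.5,0,0,0,0,0,0,0,0,0,0,0,0,0,0,0,0,0,0,0,0,0,0,0,0,0]}'
```

```text
time: 13.75
tool_pos: [0.5175, -0.1612, 0.0412]
eef_rot: [2.208, 2.234, 0.0]
wrist_force: [-3.6, 1.2, 5.6]
gripper_width: 0.0425
gripper_force: 53.1
```

```bash
python3 -m creep '{"plan":[0,-0.3,0,0,0,-0.2,0.2,0,0,0,0,0,0,0,0,0,0,0,0,0,0,0,0,0,0,0,0,0,0,0,0,0,0,0,0,0,0,0,0,0]}'; python3 -c "
from h import *
s=telemetry.sense();print(s['torque'],s['wrist_force'],s['tool_pos'])"
```

```text
time: 15.0
tool_pos: [0.5174, -0.1612, 0.0412]
eef_rot: [2.208, 2.233, 0.001]
wrist_force: [-2.3, 2.0, 7.1]
gripper_width: 0.0427
gripper_force: 53.2
[0.36853971 0.34399499 0.35783529] [-2.33298071  2.00924129  7.12618303] [ 0.51743987 -0.16118769  0.04115528]
```

```bash
python3 -m creep '{"plan":[0,-0.3,0,-0.5,0,0,0,0,0,0,0,0,0,0,0,0,0,0,0,0,0,0,0,0,0,0,0,0,0,0,0,0,0,0,0,0,0,0,0,0]}'; python3 -c "
from h import *
s=telemetry.sense();print(s['torque'],s['wrist_force'],s['tool_pos'],s['eef_rot'])"
```

```text
time: 16.25
tool_pos: [0.5174, -0.1612, 0.0411]
eef_rot: [2.201, 2.239, 0.003]
wrist_force: [-1.1, 1.4, 5.7]
gripper_width: 0.0425
gripper_force: 53.5
[ 0.25594935  0.27597336 -0.16136594] [-1.09411821  1.42219219  5.69616575] [ 0.51741173 -0.16118606  0.04112168] [2.20100185 2.239382   0.00276067]
```

```bash
python3 -m creep '{"plan":[0,-0.2,0.2,0.15,0,0,0.1,0,0,0,0,0,0,0,0,0,0,0,0,0,0,0,0,0,0,0,0,0,0,0,0,0,0,0,0,0,0,0,0,0]}'; python3 -c "
from h import *
s=telemetry.sense();print(s['torque'],s['wrist_force'],s['tool_pos'],s['eef_rot'])"
```

```text
time: 17.5
tool_pos: [0.5174, -0.1612, 0.0411]
eef_rot: [2.203, 2.237, 0.003]
wrist_force: [-1.3, 2.5, 7.0]
gripper_width: 0.0425
gripper_force: 53.6
[0.32606715 0.2829943  0.01055172] [-1.25780063  2.47367137  7.04650279] [ 0.51738392 -0.16119178  0.0410747 ] [2.2028447  2.23720739 0.00276977]
```

Bedded with about 13 N down on the V's and the yaw moment gone. Releasing and rising straight up.

```bash
python3 -m creep '{"plan":[0,0,0,0,0,0,0,0,0,0,0,0,0,0,0,0,0,0,0,0,0,0,0,0,0,0,-10,0,0,0,-25,0,0,0,-35,0,0,0,0,0]}' 80
python3 - <<'E'
from fit import *
J=[.517,-.151,.0065]
T=shot('top');C=shot('scene');out=[]
roll=[cyl(.012,-.1,.1),cyl(.022,-.04,.04)]
for p,w in((T,(270,140,470,240)),(C,(90,150,290,290))):
    d=up(p['pixels'])
    for X in roll: 
        for c,v in (((0,255,255),[.5174,-.1615,.0065]),):
            cv2.polylines(d,[cv2.convexHull(((proj(p,pose(X,v,.06))+.5)*S).astype(np.int32))],True,c,1)
    out.append(d[w[1]*S:w[3]*S,w[0]*S:w[2]*S])
a=cv2.resize(out[0],(500,250));b=cv2.resize(out[1],(480,336))
q=np.zeros((595,500,3),np.uint8);q[:250]=a;q[255:591,:480]=b
cv2.imwrite('pics/o4.png',q[:,:,::-1])
print(telemetry.sense()['tool_pos'],telemetry.sense()['wrist_force'])
E
```

```text
time: 18.75
tool_pos: [0.5191, -0.1623, 0.1137]
eef_rot: [2.197, 2.235, 0.005]
wrist_force: [-0.2, -0.5, 0.1]
gripper_width: 0.0802
gripper_force: 0.0
[ 0.51633196 -0.16118992  0.1105149 ] [0.0669975  0.58672196 0.53226275]
```

View pics/o4.png

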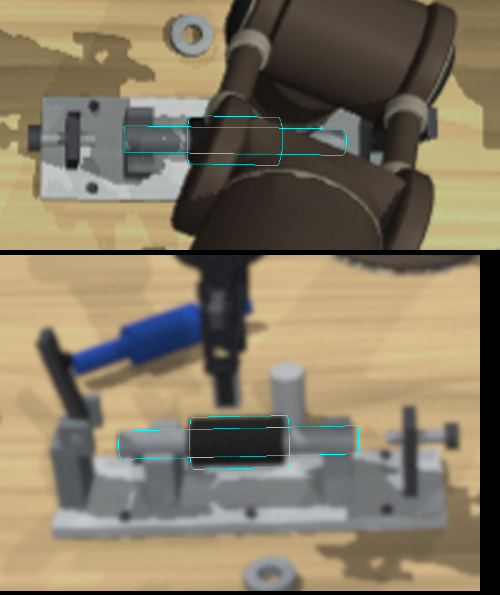

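Roller bedded as predicted. The gap to the screw tip is about 22–25 mm (scene crop 358→388, top crop 124→97). Now placing the fingers behind the drum, straddling the shaft above the V-block.

```bash
python3 -m creep '{"plan":[-10,1,0,0,-20,0,0,0,-20,0,0,0,-10,0,0,0,0,0,0,0,0,0,15,0,0,0,15,0,0,0,9,0,0,0,4,0,0,0,0,0]}' 24 30
```

```text
time: 20.1
tool_pos: [0.5179, -0.2208, 0.0663]
eef_rot: [-2.202, -2.24, 0.0]
wrist_force: [-0.0, 0.1, 0.7]
gripper_width: 0.024
gripper_force: 0.0
```

```bash
python3 -m creep '{"plan":[2,0,0,0,2,0,0,0,1,0,0,0,1,0,0,0,1,0,0,0,1,0,0,0,1,0,0,0,1,0,0,0,0,0,0,0,0,0,0,0]}'; python3 -c "
from h import *
s=telemetry.sense();print(s['torque'],s['wrist_force'],s['tool_pos'],s['eef_rot'])"
```

```text
time: 21.35
tool_pos: [0.5179, -0.2123, 0.0669]
eef_rot: [2.201, 2.239, -0.002]
wrist_force: [-0.2, -5.3, -0.4]
gripper_width: 0.0242
gripper_force: 2.5
[-0.85620931  0.12263944 -0.05139499] [-0.15740387 -5.29162482 -0.43500373] [ 0.51792007 -0.21227095  0.06686049] [ 2.20117263e+00  2.23922608e+00 -1.83443095e-03]
```

```bash
python3 -m creep '{"plan":[1.5,0,0,0,1.5,0,0,0,1.5,0,0,0,1.5,0,0,0,1.5,0,0,0,1.5,0,0,0,1,0,0,0,0,0,0,0,0,0,0,0,0,0,0,0]}'
```

```text
time: 22.6
tool_pos: [0.5178, -0.2022, 0.0669]
eef_rot: [2.201, 2.239, -0.002]
wrist_force: [-0.7, -5.3, -0.7]
gripper_width: 0.0237
gripper_force: 2.6
```

Run:
```python
from h import *
a=shot('scene')['pixels'][180:280,90:290,::-1];b=shot('top')['pixels'][160:235,270:400,::-1]
cv2.imwrite('pics/o5.png',np.vstack([cv2.resize(a,(600,300),interpolation=3),cv2.resize(b,(520,300),interpolation=3)[:, :].copy() if 0 else cv2.copyMakeBorder(cv2.resize(b,(520,300)),0,0,0,80,0)]))
```

```text
(no output)
```

View pics/o5.png

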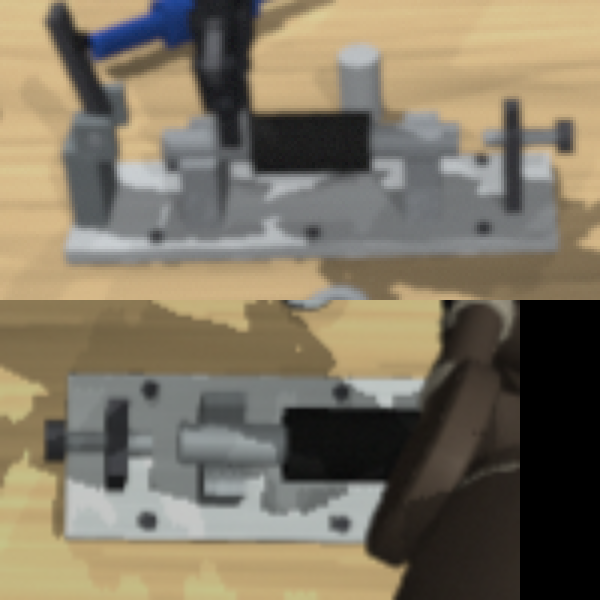

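Still a gap of about 14–17 mm (scene 459→485, top 178→153). Advancing 10 more, then feeling in finer steps.

```bash
python3 -m creep '{"plan":[1.5,0,0,0,1.5,0,0,0,1.5,0,0,0,1.5,0,0,0,1.5,0,0,0,1.5,0,0,0,1,0,0,0,0,0,0,0,0,0,0,0,0,0,0,0]}'
```

```text
time: 23.95
tool_pos: [0.5177, -0.1921, 0.0669]
eef_rot: [2.201, 2.239, -0.001]
wrist_force: [-1.0, -4.6, -1.4]
gripper_width: 0.0239
gripper_force: 2.5
```

```bash
python3 -m creep '{"plan":[0.5,0,0,0,0.5,0,0,0,0.3,0,0,0,0.2,0,0,0,0.2,0,0,0,0.2,0,0,0,0.1,0,0,0,0,0,0,0,0,0,0,0,0,0,0,0]}'
```

```text
time: 25.2
tool_pos: [0.5177, -0.1901, 0.0669]
eef_rot: [2.201, 2.239, -0.001]
wrist_force: [-0.9, -4.2, 0.3]
gripper_width: 0.0237
gripper_force: 2.7
```

```bash
python3 -m creep '{"plan":[0.2,0,0,0,0.2,0,0,0,0.2,0,0,0,0.2,0,0,0,0.2,0,0,0,0.2,0,0,0,0,0,0,0,0,0,0,0,0,0,0,0,0,0,0,0]}'
```

```text
time: 26.45
tool_pos: [0.5177, -0.1889, 0.0669]
eef_rot: [2.201, 2.239, -0.001]
wrist_force: [-0.9, -4.4, -0.2]
gripper_width: 0.0238
gripper_force: 2.6
```

```bash
python3 -m creep '{"plan":[0.2,0,0,0,0.2,0,0,0,0.2,0,0,0,0.2,0,0,0,0.2,0,0,0,0,0,0,0,0,0,0,0,0,0,0,0,0,0,0,0,0,0,0,0]}'
```

```text
time: 27.7
tool_pos: [0.5177, -0.188, 0.067]
eef_rot: [2.201, 2.239, -0.001]
wrist_force: [-1.2, -4.9, -1.2]
gripper_width: 0.0246
gripper_force: 2.6
```

```bash
python3 -m creep '{"plan":[0.2,0,0,0,0.2,0,0,0,0.2,0,0,0,0.2,0,0,0,0.2,0,0,0,0,0,0,0,0,0,0,0,0,0,0,0,0,0,0,0,0,0,0,0]}'
```

```text
time: 28.95
tool_pos: [0.5176, -0.1869, 0.0669]
eef_rot: [2.201, 2.239, -0.001]
wrist_force: [-0.4, -4.4, -0.6]
gripper_width: 0.0238
gripper_force: 2.6
```

Run:
```python
from h import *
a=shot('scene')['pixels'][190:260,210:290,::-1];b=shot('top')['pixels'][175:220,275:345,::-1]
a=cv2.resize(a,(480,420),interpolation=3);b=cv2.resize(b,(280,180),interpolation=3)
q=np.zeros((420,790,3),np.uint8);q[:,:480]=a;q[:180,490:770]=b
cv2.imwrite('pics/o6.png',q)
```

```text
(no output)
```

View pics/o6.png

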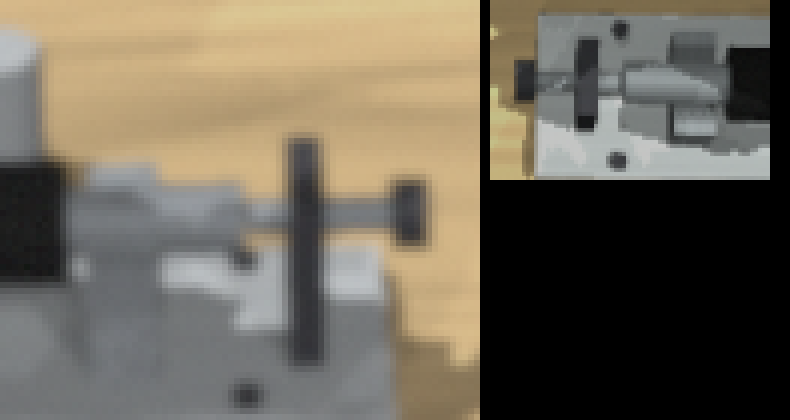

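Shaft end at crop x about 240 is practically at the tip, with only a dark line between them. Continuing in small steps.

```bash
python3 -m creep '{"plan":[0.2,0,0,0,0.2,0,0,0,0.2,0,0,0,0.2,0,0,0,0,0,0,0,0,0,0,0,0,0,0,0,0,0,0,0,0,0,0,0,0,0,0,0]}'
```

```text
time: 30.3
tool_pos: [0.5177, -0.1864, 0.067]
eef_rot: [2.201, 2.239, -0.002]
wrist_force: [0.1, -6.7, -1.7]
gripper_width: 0.0238
gripper_force: 3.0
```

```bash
python3 -m creep '{"plan":[0.2,0,0,0,0.2,0,0,0,0.2,0,0,0,0.1,0,0,0,0,0,0,0,0,0,0,0,0,0,0,0,0,0,0,0,0,0,0,0,0,0,0,0]}'
```

```text
time: 31.55
tool_pos: [0.5177, -0.1863, 0.067]
eef_rot: [2.2, 2.239, -0.003]
wrist_force: [-1.7, -7.2, -1.8]
gripper_width: 0.0242
gripper_force: 3.8
```

```bash
python3 -m creep '{"plan":[0.2,0,0,0,0.2,0,0,0,0.1,0,0,0,0,0,0,0,0,0,0,0,0,0,0,0,0,0,0,0,0,0,0,0,0,0,0,0,0,0,0,0]}'; python3 -c "
from h import *
s=telemetry.sense();print(s['torque'],s['wrist_force'],s['tool_pos'],s['time'])"
```

```text
time: 32.8
tool_pos: [0.5177, -0.1863, 0.067]
eef_rot: [2.199, 2.238, -0.003]
wrist_force: [-0.7, -9.4, -1.9]
gripper_width: 0.0244
gripper_force: 4.5
[-1.50423452  0.20006404 -0.15863751] [-0.65482489 -9.44195095 -1.91973676] [ 0.51769625 -0.18631442  0.06700925] 32.8
```

Contact: position constant at −0.1863 while the force rises from 4.5 to 9.4 N, so about 5 N is on the stop. Backing off, rising and going round behind the arm.

```bash
python3 -m creep '{"plan":[-2,0,0,0,-3,0,-5,0,0,0,-30,0,0,0,-50,0,0,0,-50,0,-30,0,-5,0,-40,0,0,0,-40,0,0,0,-30,0,0,0,-8,0,0,0]}' 0
python3 - <<'E'
from h import *
T=shot('top');C=shot('scene')
print(tri(T,(140+785/2.58,135+140/2.58),C,(90+57/3,180+8/3)))
h=np.array([.518,-.289,.084])
for th in(1.5,1.6,1.7,1.8):
    e=h+.086*np.array([0,np.cos(th),np.sin(th)]);print(th,e,proj(T,e),proj(C,e))
print(telemetry.sense()['tool_pos'],telemetry.sense()['wrist_force'])
E
```

```text
time: 34.05
tool_pos: [0.5199, -0.3375, 0.2065]
eef_rot: [-2.204, -2.237, -0.002]
wrist_force: [0.1, 1.4, 0.0]
gripper_width: 0.0002
gripper_force: 0.0
[ 0.51572667 -0.30937746  0.16788652]
1.5 [ 0.518      -0.2829166   0.16978457] [[431.22245782 187.78204628]] [[122.07726956 182.07891597]]
1.6 [ 0.518      -0.29151116  0.16996333] [[435.43691546 187.85468688]] [[117.54530053 182.07122728]]
1.7 [ 0.518      -0.30008063  0.16928317] [[439.50108667 188.00380103]] [[113.08835181 182.45010004]]
1.8 [ 0.518      -0.30853938  0.1677509 ] [[443.36379618 188.2273503 ]] [[108.75683339 183.21116453]]
[ 0.51987442 -0.33642756  0.20638142] [-0.48429585  0.43292357  0.65217921]
```

```bash
python3 -m creep '{"plan":[0,0,10,0,0,0,20,0,0,0,18,0,0,0,6,0,0,0,0,0,6,0,0,0,6,0,0,0,6,0,0,0,6,0,0,0,6,0,0,0]}'; python3 -c "
from h import *
s=telemetry.sense();print(s['torque'],s['wrist_force'],s['tool_pos'],s['time'])"
```

```text
time: 35.4
tool_pos: [0.5203, -0.3072, 0.1538]
eef_rot: [2.201, 2.238, 0.001]
wrist_force: [-0.2, -3.2, 2.0]
gripper_width: -0.0
gripper_force: 1.5
[-0.39702352 -0.13938958 -0.03139283] [-0.20270151 -3.20405341  1.96169814] [ 0.52031004 -0.30719974  0.15376452] 35.4
```

```bash
python3 -m creep '{"plan":[6,0,0.2,0,8,0,0.6,0,8,0,1.2,0,8,0,1.8,0,8,0,2.4,0,7,0,4,0,6.5,0,4.6,0,6,0,5.2,0,0,0,0,0,0,0,0,0]}'; python3 -c "
from h import *
s=telemetry.sense();print(s['torque'],s['wrist_force'],s['tool_pos'],s['time'])"
```

```text
time: 36.65
tool_pos: [0.5172, -0.2482, 0.1318]
eef_rot: [-2.2, -2.237, 0.001]
wrist_force: [0.6, 0.4, 0.4]
gripper_width: 0.0001
gripper_force: 0.0
[0.01003083 0.0244705  0.01553517] [0.63709386 0.36330045 0.38264334] [ 0.51722148 -0.24822608  0.1318469 ] 36.65
```

```bash
python3 -m creep '{"plan":[5,0,6,0,4,0,6.4,0,3.3,0,6.8,0,2.5,0,6,0,1.7,0,6,0,1,0,5.6,0,0,0,0,0,0,0,0,0,0,0,0,0,0,0,0,0]}'
python3 - <<'E'
from h import *
s=telemetry.sense();print(s['torque'],s['wrist_force'],s['tool_pos'],s['time'])
a=shot('scene')['pixels'][150:280,90:290,::-1]
cv2.imwrite('pics/o7.png',cv2.resize(a,(800,520),interpolation=3))
E
```

```text
time: 37.9
tool_pos: [0.5182, -0.2321, 0.096]
eef_rot: [2.203, 2.24, -0.0]
wrist_force: [0.2, -0.4, 0.6]
gripper_width: -0.0
gripper_force: 0.0
[-0.0226269  -0.00182921  0.00187274] [ 0.15325526 -0.38969313  0.64698863] [ 0.51821643 -0.232082    0.09600721] 37.9
```

View pics/o7.png

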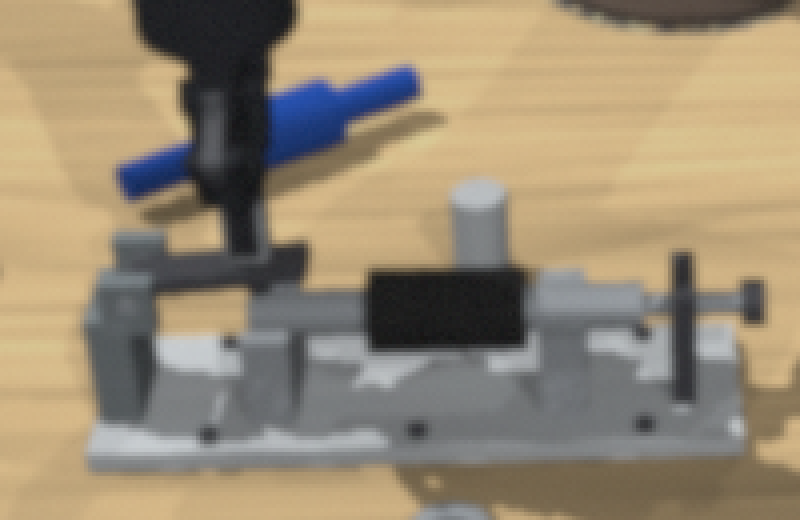

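The arm is nearly level (pad at crop 270,285, just above the shaft), and the roller still sits at the screw tip (crop 645,300). Pressing down slowly.

```bash
python3 -m creep '{"plan":[2,0,-1,0,3,0,0,0,0,0,2,0,0,0,1.5,0,0,0,1,0,0,0,1,0,0,0,0.5,0,0,0,0,0,0,0,0,0,0,0,0,0]}'
```

```text
time: 39.2
tool_pos: [0.5182, -0.227, 0.091]
eef_rot: [2.202, 2.24, -0.0]
wrist_force: [-0.0, 1.6, 2.1]
gripper_width: 0.0002
gripper_force: 0.8
```

```bash
python3 -m creep '{"plan":[0,0,0.5,0,0,0,0.5,0,0,0,0,0,0,0,0,0,0,0,0,0,0,0,0,0,0,0,0,0,0,0,0,0,0,0,0,0,0,0,0,0]}'
```

```text
time: 40.45
tool_pos: [0.5182, -0.2269, 0.09]
eef_rot: [2.203, 2.24, 0.0]
wrist_force: [0.9, 1.7, 3.0]
gripper_width: -0.0002
gripper_force: 1.1
```

```bash
python3 -m creep '{"plan":[0,0,0.4,0,0,0,0.4,0,0,0,0.2,0,0,0,0,0,0,0,0,0,0,0,0,0,0,0,0,0,0,0,0,0,0,0,0,0,0,0,0,0]}'
```

```text
time: 41.7
tool_pos: [0.5182, -0.2268, 0.0894]
eef_rot: [2.203, 2.24, 0.0]
wrist_force: [0.5, 2.2, 4.9]
gripper_width: 0.0001
gripper_force: 2.5
```

```bash
python3 -m creep '{"plan":[0,0,0.2,0,0,0,0.2,0,0,0,0,0,0,0,0,0,0,0,0,0,0,0,0,0,0,0,0,0,0,0,0,0,0,0,0,0,0,0,0,0]}'
```

```text
time: 42.95
tool_pos: [0.5182, -0.2268, 0.0893]
eef_rot: [-2.203, -2.24, -0.0]
wrist_force: [-1.6, 1.6, 7.4]
gripper_width: 0.0
gripper_force: 3.5
```

```bash
python3 -m creep '{"plan":[0,0,0.2,0,0,0,0.2,0,0,0,0.2,0,0,0,0,0,0,0,0,0,0,0,0,0,0,0,0,0,0,0,0,0,0,0,0,0,0,0,0,0]}'
```

```text
time: 44.2
tool_pos: [0.5183, -0.2268, 0.0893]
eef_rot: [-2.202, -2.24, -0.0]
wrist_force: [-2.3, 2.5, 10.6]
gripper_width: -0.0005
gripper_force: 4.9
```

```bash
python3 -m creep '{"plan":[0,0,0.2,0,0,0,0.2,0,0,0,0.1,0,0,0,0,0,0,0,0,0,0,0,0,0,0,0,0,0,0,0,0,0,0,0,0,0,0,0,0,0]}'
```

```text
time: 45.45
tool_pos: [0.5183, -0.2269, 0.0892]
eef_rot: [-2.202, -2.24, 0.0]
wrist_force: [-2.4, 2.9, 12.4]
gripper_width: 0.0003
gripper_force: 6.1
```

Pressed with 12–13 N and the arm level (its top at z = 0.089). Rising straight up and checking.

```bash
python3 -m creep '{"plan":[0,0,-1,0,0,0,-2,0,0,0,-5,0,0,0,-20,0,0,0,-40,0,0,0,-50,0,0,0,-30,0,0,0,0,0,0,0,0,0,0,0,0,0]}'
python3 - <<'E'
from h import *
a=shot('scene')['pixels'][170:280,90:290,::-1]
cv2.imwrite('pics/o8.png',cv2.resize(a,(800,440),interpolation=3))
s=telemetry.sense();print(s['wrist_force'],s['joint_vel'].round(3))
E
```

```text
time: 46.7
tool_pos: [0.5169, -0.2263, 0.2333]
eef_rot: [-2.2, -2.237, 0.002]
wrist_force: [-0.0, -0.1, -0.2]
gripper_width: 0.0
gripper_force: 0.0
[ 0.26558979 -0.67914708  0.22002451] [-0.    -0.001 -0.009 -0.     0.003 -0.001]
```

View pics/o8.png

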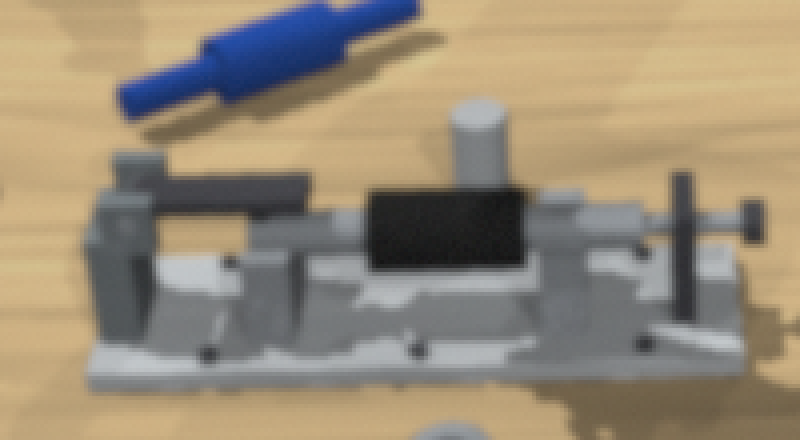

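The arm lies level on the shaft (crop 150–310, y about 193), the roller end is at the screw tip (about 645,220), and nothing else has moved. Handing in.

```bash
python3 -c "
from plant import ticket
print(ticket.hand_in())"
```

```text
the job is handed in; nothing more can be done
None
```

I handed the job in at about 47 s: the roller is bedded in the V-blocks, its shaft bears on the stop screw with an estimated 5 N, and the hold-down arm, pressed with about 12 N, lies level on the shaft; no verdict came back.

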